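# Zero a probe positioner's click dial, set it five clicks, and lock it

### The job

On the probe positioner, turn the round fluted dial anticlockwise until it comes gently up against its end stop (do not force it there), then turn it clockwise exactly five clicks from the stop. Then push the red-balled lock lever all the way over, away from the robot, to lock the setting, let go, and leave the other things on the bench where they are.

Things in the scene. Friction and masses are not known exactly. Their poses are not given: they have to be found in the camera images.
- positioner: The probe positioner, fixed to the bench: aluminium plate 140 (x) x 240 (y) x 12 mm. Origin: centre of the plate's underside; z up, x away from the robot (yaw up to 0.45 rad either way). At (0, 55) mm a black housing, 80 x 90 mm, top 62 mm above the bench, carries the dial; a probe carriage with needle arm hangs on its far side. At (0, -75) mm stands the lock lever's block, 70 x 50 mm, top 37 mm up.
- dial_grip (a point): Point on the dial's vertical axis, 92 mm above the bench, at a good height to grip. The dial is a round fluted aluminium knob, 42 mm in diameter, from 74 to 104 mm above the bench, with 12 mm clear under it. It has no mark, can be gripped at any yaw, and stays where it is let go.
- dial_top (a point): Centre of the dial's black cap, 104 mm above the bench. 18 clicks a turn (20 degrees each), a click's peak torque about 0.12 N m; clockwise from above counts up. Zero, the anticlockwise end stop, is itself a click position; the stop is springy, 3 N m per rad: 0.25 N m or more on the dial shows that it is reached, some 0.5 N m strains it. At the start the dial is 2 to 7 clicks above it.
- stage (a joint): Travel of the probe carriage, driven by the dial, in m: 0 at the stop, 0.00002 (20 micrometres) more per click clockwise (the needle advances). The reading is far too coarse to tell single clicks: count them by feel.
- lock (a joint): Lock lever angle in rad: 0 = leaning 0.5 rad towards the robot (unlocked), 1.0 = leaning 0.5 rad away (locked, at its end). It stays where it is left; pushing it takes 1 to 2 N at the ball.
- lock_tip (a point): Centre of the red ball (26 mm) on the lock lever, a 10 mm steel rod. The ball is 60 mm from the hinge, which lies 34 mm above the bench at (0, -75) mm of the positioner, along its y axis: the ball travels from x = -29 to x = +29 mm of the positioner, 87 mm up at both ends and 94 mm in the middle.
- tip_box: Blue probe-tip box 40 x 28 x 14 mm, loose on the positioner's plate between housing and lever; a bystander, leave alone. Origin: centre of its underside.
- screwdriver: Orange-handled screwdriver, 170 mm; a bystander, leave alone. Origin: centre of its underside.
- tweezers: Steel tweezers, 120 mm; a bystander, leave alone. Origin: centre of its underside.
- tray: Grey open tray 140 x 100 x 30 mm; a bystander, leave alone. Origin: centre of its underside.
- adaptor_a: Brass adaptor, 22 mm tall, in the tray; a bystander, leave alone. Origin: centre of its underside.
- adaptor_b: Brass adaptor, 22 mm tall, in the tray; a bystander, leave alone. Origin: centre of its underside.
- carrier: White round wafer carrier, 106 mm wide, 34 mm tall; a bystander, leave alone. Origin: centre of its underside.

How it is judged:
On the way, in this order (a step that is already met when the one before it is completed fails the run):
1. the dial is wound back to its stop (within a quarter of a click of zero) (value of joint stage below 5e-06 m), for 0.2 s.
2. the dial stands five clicks up from the stop (within 0.3 click), the lever still unlocked (value of joint stage between 9.4e-05 and 0.000106 m and value of joint lock below 0.5 rad), for 0.3 s.
3. the lock lever is pushed over (value of joint lock above 0.85 rad), for 0.2 s.
At the end, for the whole second after the job is handed in: The dial rests five clicks up from its stop (carriage at 0.10 mm, within 0.006 mm, which is 0.3 click) and the lock lever stands over at more than 0.85 of its 1.0 rad (value of joint stage between 9.4e-05 and 0.000106 m and value of joint lock above 0.85 rad); the robot touches nothing.
It fails at once if the dial is strained more than 0.6 click (0.21 rad) past its stop (value of joint stage below -1.2e-05 m).
It fails at once if a loose thing on the bench is moved more than 30 mm (distance of any of tip_box, screwdriver, tweezers, tray, adaptor_a, adaptor_b, carrier from where it was at the start of the episode above 0.03 m).
It also fails if it takes over 70 s, if anything falls off the work surface, if the arm or the gripper's body presses on something with over 40 N, if the wrist force passes 120 N, or if a joint passes its speed limit or range.

### The arm

A 7-joint arm with a two-finger parallel gripper is mounted at the origin on the work surface. World frame = base frame: x ahead of the robot, y to its left, z up, the work surface at z = 0. Lengths are in m, angles in rad, forces in N, time in s.
With the tool pointing down it reaches from about 0.425 to 1.025 m from the base axis. Payload 9.4 kg.
Tool frame: the origin (TCP) lies midway between the tips of the shut fingers; the grasp point (between the pads) lies 19 mm behind it; x points along the fingers, y is the direction in which the jaws open and shut, and the axes are right-handed (so a half turn about x gives the same grasp; the last joint's range is limited). The gripper opens to 93 mm and grips with 3 to 60 N. Pads are 15 mm wide; open, the fingers measure 128 mm over their backs; the gripper's body (75 mm by 188 mm) begins 65 mm behind the grasp point.
Start: joints at [1.227, 0.599, -0.003, 1.599, 0.002, 0.943, -0.08], TCP at [0.191, -0.699, 0.219] pointing down, gripper open.
Joint ranges: [-2.57, 2.57], [-0.35, 1.97], [-1.29, 1.29], [0.11, 2.56], [-1.05, 4.19], [0.11, 1.86], [-2.63, 2.63]. Speed limits (rad/s): [2.22, 2.22, 3.01, 3.01, 3.14, 3.14, 3.14].

### API

Orientations are given as a rotation vector (axis times angle).
In Python, from workcell import bot, snapshot, camera_info gives the robot as it stands. The module is installed in compiled form; this text tells all that it offers.
- The arm moves only by the shell command python3 -m creep 'ROWS' [OPENING] [FORCE]. ROWS is JSON, a list of rows, each a list of 4 numbers: the shift along the tool's x, y, z in m, then the turn about the tool's x in rad. In form: [[tx, ty, tz, turn], ...]. A call has exactly 8 rows; each row is the pose to reach, as a shift and turn from the pose commanded when the call began, along the tool's axes at that moment; what a row does not reach only later rows make up. A row lasts 1/12 s, in which the tool goes at most 41.7 mm and 7.16 degrees, less where a joint would pass 70% of its speed; a pose out of reach is approached as far as the arm can. A call with a gripper value outside its range is refused whole. OPENING is the finger opening in m, from 0 to 0.093, set as the call begins (- or left out, the last holds). The fingers move at their own pace and stop on an object; FORCE is the grip in N (left out, the last holds). Time passes only in rows, so rows that repeat a pose let the fingers close, or fill a call up. It gives the time, the measured TCP pose, the force and the opening at its end, in the units of the state.
- bot.get_state(): the state, without advancing time (a new reading comes with each control period).
- snapshot(name): name is "side" or "top" or "wrist"; returns (picture, depth): 420x560x3 uint8, red, green, blue; 420x560 float32, m along the optical axis (not along the pixel's ray), 0 where there is no reading.
- camera_info(name): a dict with "camera_matrix" (3x3 intrinsics, pixels), "extrinsics" (4x4, takes a point from world to camera coordinates); the wrist camera has in their place "hand_eye" (4x4, takes a point from camera to tool coordinates, whose origin is the TCP and whose axes are the tool frame's). Camera axes: x right, y down, z forward; pixel columns grow to the right and rows downward; lengths in m; the calibration is good to about 2 mm. A picture is of the moment at which its call begins: read the wrist's pose just before it. camera_info takes no time and is no camera call.
- bot.close_job(): hands the job in, once; it reports no verdict.
The state is a dict: "time_s": time; "q": joint angles; "joint_velocities": joint speeds; "effort": joint torques, N m; "ee_pos": TCP position; "tool_rot": TCP orientation; "contact_force": force on the tool from outside, world axes, zero at the start; "moment": the same for the moment, N m; "width": finger opening in m.
Only numpy, scipy, OpenCV 4.12 (cv2) and the standard library are available. Lean on these libraries where they do the work, as an engineer would, in place of code of your own. Each camera call takes 0.05 s, during which the arm holds its last target.

## Working session

There is one attempt and no reset: what is moved stays moved. The work goes in short steps, Python scripts to look and compute and a shell command to move; the robot and the scene stay as the last step left them, time stands still between calls to the robot, and variables do not carry over. Pictures are saved under pics/ and viewed, and the job is handed in when it is done.

```bash
mkdir -p pics
python3 - <<'E'
from workcell import bot,snapshot,camera_info
import cv2,numpy as np
print(bot.get_state())
for n in("side","top"):
    p,d=snapshot(n); cv2.imwrite(f"pics/{n}0.png",p[:,:,::-1]); np.savez(f"{n}0.npz",p=p,d=d)
    print(n,camera_info(n))
print(camera_info("wrist"))
E
```

```text
{'time_s': 0.0, 'q': array([ 1.22731769,  0.6000954 , -0.00257269,  1.60012258,  0.00181631,
        0.94292247, -0.07977905]), 'joint_velocities': array([ 0.00133299,  0.00123587,  0.00032812,  0.00100794, -0.00057883,
       -0.00026717,  0.00021058]), 'effort': array([ 8.80811040e-04, -7.65060067e+01,  1.49738308e+00, -2.52358639e+01,
       -5.25803876e-02,  1.69160514e-02,  2.10222729e-04]), 'ee_pos': array([ 0.19099401, -0.69887834,  0.21778364]), 'tool_rot': array([ 2.0791384 ,  0.28074083, -2.07985616]), 'contact_force': array([-0.52835419, -0.07855564, -0.29954979]), 'moment': array([ 0.01327647, -0.01422681, -0.01168802]), 'width': 0.09271823173215749}
side {'camera_matrix': array([[414.66344613,   0.        , 277.28684621],
       [  0.        , 414.66344613, 211.73475583],
       [  0.        ,   0.        ,   1.        ]]), 'extrinsics': array([[-0.74020614, -0.67231721,  0.00918942,  0.3645349 ],
       [-0.45595183,  0.49185432, -0.74174609,  0.28552305],
       [ 0.4941688 , -0.55323494, -0.67061785,  0.67791003],
       [ 0.        ,  0.        ,  0.        ,  1.    
[... 368 characters left out ...]
,
       [ 1.22308751e-01,  1.01016906e-02, -9.92440691e-01,
         1.01251627e+00],
       [ 0.00000000e+00,  0.00000000e+00,  0.00000000e+00,
         1.00000000e+00]])}
{'camera_matrix': array([[312.96116505,   0.        , 274.45593472],
       [  0.        , 312.96116505, 216.28878249],
       [  0.        ,   0.        ,   1.        ]]), 'hand_eye': array([[-7.52166319e-04, -2.59193124e-01,  9.65825222e-01,
        -1.66269892e-01],
       [ 9.99999039e-01,  9.30084703e-04,  1.02838188e-03,
        -2.73815836e-04],
       [-1.16484878e-03,  9.65825067e-01,  2.59192175e-01,
        -7.19552764e-02],
       [ 0.00000000e+00,  0.00000000e+00,  0.00000000e+00,
         1.00000000e+00]])}
```

View pics/top0.png

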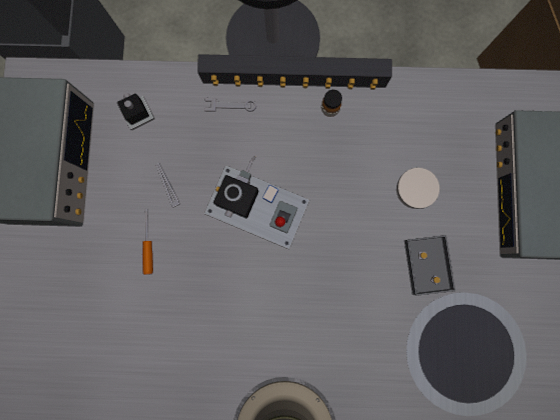

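View pics/side0.png

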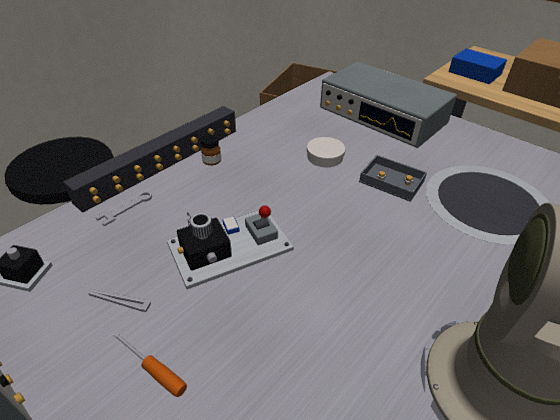

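The top view shows the positioner with the dial near pixel (233,192), the red ball near (281,221) leaning towards the robot, and the tip box near (271,194). In the side view the dial top is near (201,220) and the ball near (265,211). Next I'll measure them.

```bash
cat > h.py <<'E'
import numpy as np,cv2
from scipy.spatial.transform import Rotation as R
from workcell import bot,snapshot,camera_info
def ray(n,u,v):
    c=camera_info(n);K=c["camera_matrix"];E=c["extrinsics"]
    d=E[:3,:3].T@(np.linalg.inv(K)@[u,v,1]); o=-E[:3,:3].T@E[:3,3]; return o,d
def plane(n,u,v,z):
    o,d=ray(n,u,v); return o+d*(z-o[2])/d[2]
def tri(rs):
    A=0;b=0
    for o,d in rs:
        d=d/np.linalg.norm(d);P=np.eye(3)-np.outer(d,d);A=A+P;b=b+P@o
    return np.linalg.solve(A,b)
E
python3 - <<'E'
from h import *
rs=[]
for n in("top","side"):
    p=np.load(n+"0.npz")["p"]; h=cv2.cvtColor(p,cv2.COLOR_RGB2HSV)
    m=(((h[...,0]<6)|(h[...,0]>174))&(h[...,1]>170)&(h[...,2]>90)).astype('uint8')
    k,l,s,c=cv2.connectedComponentsWithStats(m)
    for i in range(1,k):
        if s[i,4]>20: print(n,s[i],c[i],plane(n,*c[i],.087))
    i=1+np.argmax(s[1:,4]); rs.append(ray(n,*c[i]))
    x,y=(233,195) if n=="top" else (201,225)
    q=cv2.resize(p[y-60:y+60,x-50:x+90 if n=="top" else x+110],None,fx=5,fy=5,interpolation=cv2.INTER_CUBIC)
    cv2.imwrite(f"pics/{n}z.png",q[:,:,::-1])
print("ball",tri(rs))
E
```

```text
top [276 217   9   9  67] [279.91044776 221.08955224] [0.50962603 0.02295322 0.087     ]
side [260 206  10   8  65] [264.53846154 209.61538462] [0.5133956  0.01764561 0.087     ]
ball [0.50883585 0.02268426 0.0931142 ]
```

View pics/topz.png

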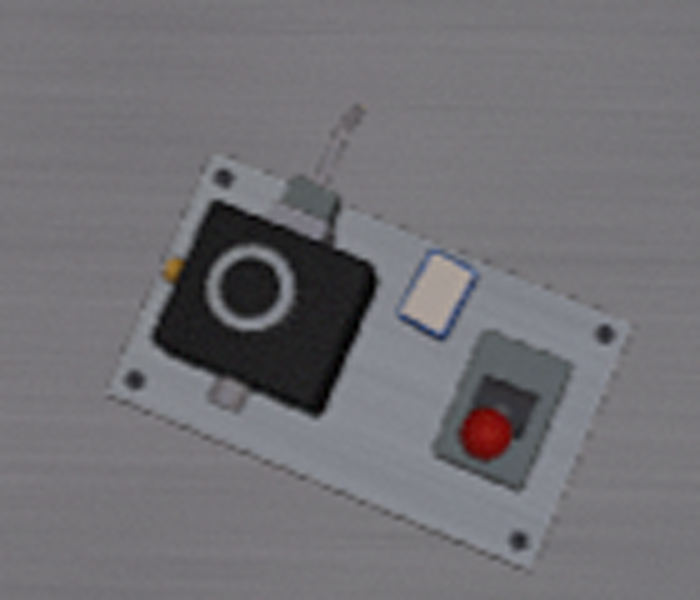

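View pics/sidez.png

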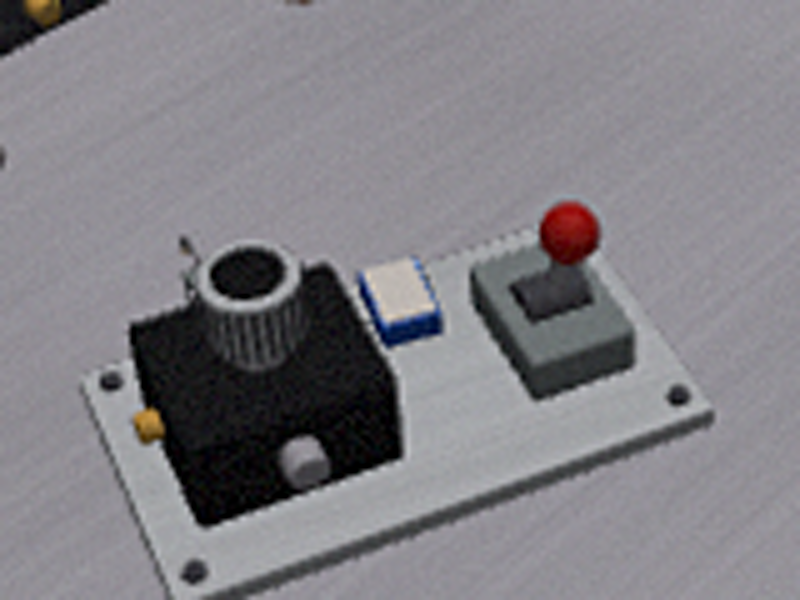

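Run:
```python
from h import *
# plate screws
sc=[plane("top",182.9+u/5,134.9+v/5,.012) for u,v in((223,178),(605,334),(518,541),(134,380))]
sc=np.array(sc); print(sc); c=sc.mean(0); print("plate c",c)
ey=(sc[0]-sc[1])+(sc[3]-sc[2]); yaw=np.arctan2(-ey[0],ey[1]); print("yaw",yaw)
ex=np.array([np.cos(yaw),np.sin(yaw)]);ey=np.array([-np.sin(yaw),np.cos(yaw)])
print("dial pred",c[:2]+.055*ey,"ball pred",c[:2]-.075*ey-.029*ex)
t=ray("top",232.9,192.3);s=ray("side",200.7,219.3)
print("dial top",tri([t,s]),plane("top",232.9,192.3,.104),plane("side",200.7,219.3,.104))
s=bot.get_state(); M=R.from_rotvec(s["tool_rot"]).as_matrix();print(M)
```

```text
[[ 0.64657866  0.1659685   0.012     ]
 [ 0.56938638 -0.03639852  0.012     ]
 [ 0.46079132  0.00578178  0.012     ]
 [ 0.53847683  0.20731005  0.012     ]]
plate c [0.5538083  0.08566545 0.012     ]
yaw -0.3661671679070517
dial pred [0.57350046 0.13701931] ball pred [0.49987786 0.02602061]
dial top [0.57371317 0.13665178 0.10282728] [0.57365364 0.1366246  0.104     ] [0.5724834  0.13726594 0.104     ]
[[-4.98007993e-04  2.63685779e-01 -9.64608502e-01]
 [ 1.27812436e-03 -9.64607666e-01 -2.63686210e-01]
 [-9.99999059e-01 -1.36420747e-03  1.43359110e-04]]
```

```bash
python3 -m creep '[[0,-0.036,-0.03,0],[0,-0.072,-0.06,0],[0,-0.108,-0.09,0],[0,-0.144,-0.12,0],[0,-0.172,-0.144,0],[0,-0.2,-0.167,0],[0,-0.228,-0.19,0],[0,-0.256,-0.214,0]]' 0.09 20; python3 -c "
from h import *
print(bot.get_state()['q'])"
```

```text
time_s: 0.77
ee_pos: [0.3301, -0.3943, 0.2185]
tool_rot: [2.079, 0.279, -2.079]
contact_force: [0.5, 0.3, -0.7]
width: 0.0901
[ 0.78944253  0.34909766 -0.0344206   2.07575058  0.01795282  0.71735905
 -0.56066587]
```

```bash
python3 -m creep '[[0,-0.03,-0.025,0],[0,-0.06,-0.05,0],[0,-0.09,-0.075,0],[0,-0.12,-0.1,0],[0,-0.15,-0.125,0],[0,-0.18,-0.15,0],[0,-0.21,-0.175,0],[0,-0.24,-0.2,0]]'
python3 - <<'E'
from h import *
s=bot.get_state();print(s['q'],s['ee_pos'])
M=R.from_rotvec(s["tool_rot"]).as_matrix();print(M.T@(np.array([.5735,.1367,.125])-s['ee_pos']))
E
```

```text
time_s: 1.43
ee_pos: [0.4598, -0.1102, 0.2186]
tool_rot: [2.079, 0.279, -2.079]
contact_force: [1.3, -0.3, 0.2]
width: 0.0901
[ 0.2016678   0.30256818 -0.11053323  2.15585804  0.05205587  0.68568762
 -1.24827432] [ 0.45983711 -0.11018599  0.21861172]
[ 0.09358086 -0.20820226 -0.17472704]
```

```bash
python3 -m creep '[[0,-0.031,-0.026,0],[0,-0.062,-0.052,0],[0.01,-0.093,-0.078,0],[0.02,-0.124,-0.104,0],[0.03,-0.155,-0.13,0],[0.035,-0.18,-0.155,0],[0.035,-0.2,-0.17,0],[0.035,-0.206,-0.173,0]]'; python3 -m creep '[[0,0,0,0],[0,0,0,0],[0,0,0,0],[0,0,0,0],[0,0,0,0],[0,0,0,0],[0,0,0,0],[0,0,0,0]]'
python3 - <<'E'
from h import *
s=bot.get_state();print(s['q'],s['ee_pos'])
M=R.from_rotvec(s["tool_rot"]).as_matrix();print(M.T@(np.array([.5735,.1367,.125])-s['ee_pos']))
p,d=snapshot("wrist");cv2.imwrite("pics/w1.png",p[:,:,::-1])
p,d=snapshot("top");cv2.imwrite("pics/t1.png",p[:,:,::-1])
E
```

```text
time_s: 2.1
ee_pos: [0.5732, 0.1375, 0.1827]
tool_rot: [2.077, 0.286, -2.077]
contact_force: [0.4, 0.4, -0.2]
width: 0.0899
time_s: 2.77
ee_pos: [0.5721, 0.1319, 0.1838]
tool_rot: [2.079, 0.278, -2.079]
contact_force: [0.7, -0.2, 0.2]
width: 0.0903
[-0.23575391  0.4785209  -0.1246956   1.95081315  0.08729782  0.71717007
 -1.71692903] [0.57213915 0.13192159 0.18375227]
[ 0.05875259 -0.00425317 -0.002561  ]
```

View pics/w1.png

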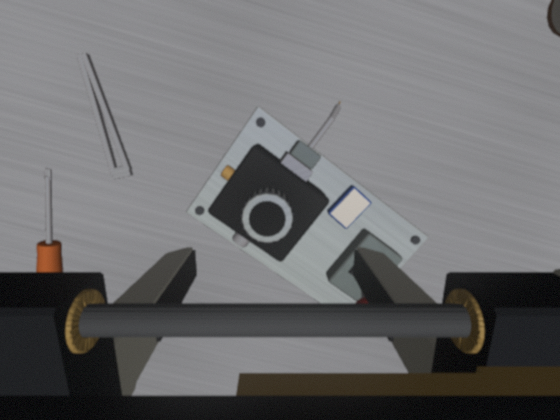

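The wrist view shows the dial cap centre at about (267,217), between the open fingers in line with them. I'll cast that ray to z = 0.104.

```bash
cat >> h.py <<'E'
def wplane(u,v,z,s):
    c=camera_info("wrist");H=c["hand_eye"];M=R.from_rotvec(s["tool_rot"]).as_matrix()
    d=M@H[:3,:3]@(np.linalg.inv(c["camera_matrix"])@[u,v,1]);o=s["ee_pos"]+M@H[:3,3]
    return o+d*(z-o[2])/d[2]
E
python3 - <<'E'
from h import *
s=bot.get_state();D=wplane(267.3,217,.104,s);print(D)
M=R.from_rotvec(s["tool_rot"]).as_matrix();print(M.T@(np.r_[D[:2],.1]-s['ee_pos']))
E
```

```text
[0.57574921 0.13917539 0.104     ]
[ 0.08364075 -0.00583545 -0.0053565 ]
```

```bash
python3 -m creep '[[0.02,-0.005,-0.004,0],[0.04,-0.005,-0.004,0],[0.06,-0.005,-0.004,0],[0.08,-0.005,-0.004,0],[0.095,-0.005,-0.004,0],[0.105,-0.005,-0.004,0],[0.11,-0.005,-0.004,0],[0.11,-0.005,-0.004,0]]';python3 -m creep '[[0,0,0,0],[0,0,0,0],[0,0,0,0],[0,0,0,0],[0,0,0,0],[0,0,0,0],[0,0,0,0],[0,0,0,0]]' 0.06
python3 - <<'E'
from h import *
s=bot.get_state();print(s['q'],s['ee_pos'])
p,d=snapshot("side");cv2.imwrite("pics/s2.png",cv2.resize(p[150:330,100:340],None,fx=3,fy=3)[:,:,::-1])
p,d=snapshot("wrist");cv2.imwrite("pics/w2.png",p[:,:,::-1])
E
```

```text
time_s: 3.53
ee_pos: [0.5743, 0.1381, 0.0727]
tool_rot: [2.077, 0.279, -2.08]
contact_force: [0.3, 0.7, -0.2]
width: 0.09
time_s: 4.2
ee_pos: [0.5747, 0.1382, 0.0737]
tool_rot: [2.079, 0.279, -2.079]
contact_force: [-0.5, 0.6, -0.4]
width: 0.0603
[-0.26550145  0.63483634 -0.09821237  2.02095325  0.12357562  0.49127383
 -1.75769173] [0.57465553 0.13815561 0.0736721 ]
```

View pics/w2.png

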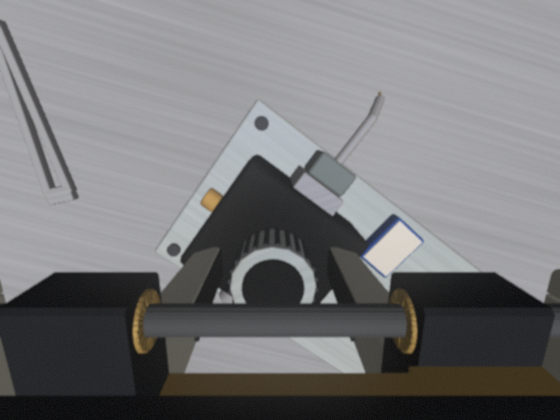

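View pics/s2.png

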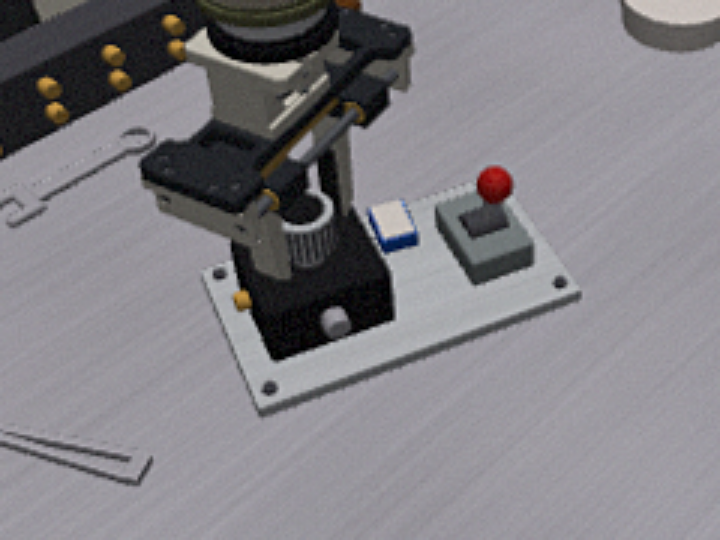

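The fingers straddle the dial in both views, with the dial centred at column 273 between them. I'll close on it.

```bash
cat > st.py <<'E'
from h import *
s=bot.get_state();M=R.from_rotvec(s["tool_rot"]).as_matrix()
y=np.degrees(np.arctan2(M[1,1],M[0,1]))
print("t%.2f yaw(deg,ccw+) %.2f q7 %.3f Mz %.3f eff7 %.3f F %s w %.4f pos %s"%(s["time_s"],y,s["q"][6],s["moment"][2],s["effort"][6],np.round(s["contact_force"],1),s["width"],np.round(s["ee_pos"],4)), "M",np.round(s["moment"],3))
E
python3 st.py; python3 -m creep '[[0,0,0,0],[0,0,0,0],[0,0,0,0],[0,0,0,0],[0,0,0,0],[0,0,0,0],[0,0,0,0],[0,0,0,0]]' 0.03 25 >/dev/null; python3 st.py;python3 st.py
```

```text
t4.30 yaw(deg,ccw+) -74.71 q7 -1.758 Mz 0.009 eff7 0.000 F [ 0.7 -0.5  0.1] w 0.0601 pos [0.5747 0.1382 0.0736] M [0.009 0.009 0.009]
t4.97 yaw(deg,ccw+) -74.68 q7 -1.758 Mz -0.028 eff7 0.019 F [-2.1  5.4 -0.1] w 0.0420 pos [0.5745 0.1389 0.0736] M [ 1.062  0.341 -0.028]
t4.97 yaw(deg,ccw+) -74.68 q7 -1.758 Mz -0.028 eff7 0.019 F [-2.1  5.4 -0.1] w 0.0420 pos [0.5745 0.1389 0.0736] M [ 1.062  0.341 -0.028]
```

```bash
python3 -m creep '[[0,-0.0003,0,0],[0,-0.0007,0,0],[0,-0.0007,0,0],[0,-0.0007,0,0],[0,-0.0007,0,0],[0,-0.0007,0,0],[0,-0.0007,0,0],[0,-0.0007,0,0]]' >/dev/null; python3 st.py
python3 -m creep '[[0,0,0,-0.015],[0,0,0,-0.03],[0,0,0,-0.045],[0,0,0,-0.06],[0,0,0,-0.075],[0,0,0,-0.0873],[0,0,0,-0.0873],[0,0,0,-0.0873]]' >/dev/null; python3 st.py
python3 -m creep '[[0,0,0,-0.015],[0,0,0,-0.03],[0,0,0,-0.045],[0,0,0,-0.06],[0,0,0,-0.075],[0,0,0,-0.0873],[0,0,0,-0.0873],[0,0,0,-0.0873]]' >/dev/null; python3 st.py
python3 -m creep '[[0,0,0,-0.015],[0,0,0,-0.03],[0,0,0,-0.045],[0,0,0,-0.06],[0,0,0,-0.075],[0,0,0,-0.0873],[0,0,0,-0.0873],[0,0,0,-0.0873]]' >/dev/null; python3 st.py
python3 -m creep '[[0,0,0,-0.015],[0,0,0,-0.03],[0,0,0,-0.045],[0,0,0,-0.06],[0,0,0,-0.075],[0,0,0,-0.0873],[0,0,0,-0.0873],[0,0,0,-0.0873]]' >/dev/null; python3 st.py
```

```text
t5.63 yaw(deg,ccw+) -74.71 q7 -1.759 Mz -0.035 eff7 -0.004 F [-1.   4.3 -0.3] w 0.0415 pos [0.5745 0.1389 0.0736] M [ 0.971  0.329 -0.035]
t6.30 yaw(deg,ccw+) -69.66 q7 -1.700 Mz -0.091 eff7 0.135 F [-1.8  5.1 -0.2] w 0.0418 pos [0.5745 0.1389 0.0736] M [ 1.069  0.304 -0.091]
t6.97 yaw(deg,ccw+) -64.61 q7 -1.640 Mz 0.051 eff7 0.001 F [-1.3  4.8 -0.5] w 0.0414 pos [0.5745 0.1389 0.0736] M [1.012 0.31  0.051]
t7.63 yaw(deg,ccw+) -59.58 q7 -1.581 Mz 0.137 eff7 -0.102 F [-1.9  3.4  0.6] w 0.0417 pos [0.5745 0.1389 0.0736] M [1.009 0.313 0.137]
t8.30 yaw(deg,ccw+) -54.59 q7 -1.521 Mz -0.001 eff7 0.030 F [-0.8  5.3  0.1] w 0.0414 pos [0.5745 0.1389 0.0736] M [ 1.019e+00  3.040e-01 -1.000e-03]
```

```bash
python3 -m creep '[[0,0,0,-0.015],[0,0,0,-0.03],[0,0,0,-0.045],[0,0,0,-0.06],[0,0,0,-0.075],[0,0,0,-0.0873],[0,0,0,-0.0873],[0,0,0,-0.0873]]' >/dev/null; python3 st.py
```

```text
t8.97 yaw(deg,ccw+) -49.60 q7 -1.461 Mz -0.070 eff7 0.135 F [-1.7  4.8  1.5] w 0.0415 pos [0.5745 0.1389 0.0736] M [ 1.079  0.307 -0.07 ]
```

Not at the stop. I'll go on to the next detent and 5° past it.

```bash
python3 -m creep '[[0,0,0,-0.04],[0,0,0,-0.08],[0,0,0,-0.12],[0,0,0,-0.16],[0,0,0,-0.2],[0,0,0,-0.24],[0,0,0,-0.262],[0,0,0,-0.262]]' >/dev/null; python3 st.py
python3 -m creep '[[0,0,0,-0.015],[0,0,0,-0.03],[0,0,0,-0.045],[0,0,0,-0.06],[0,0,0,-0.075],[0,0,0,-0.0873],[0,0,0,-0.0873],[0,0,0,-0.0873]]' >/dev/null; python3 st.py
```

```text
t9.63 yaw(deg,ccw+) -34.50 q7 -1.278 Mz -0.033 eff7 0.319 F [-2.   5.3  0.1] w 0.0413 pos [0.5745 0.139  0.0736] M [ 1.118  0.341 -0.033]
t10.30 yaw(deg,ccw+) -29.59 q7 -1.217 Mz -0.132 eff7 0.136 F [-1.   5.5  0.6] w 0.0418 pos [0.5745 0.139  0.0736] M [ 1.076  0.333 -0.132]
```

```bash
python3 -m creep '[[0,0,0,-0.04],[0,0,0,-0.08],[0,0,0,-0.12],[0,0,0,-0.16],[0,0,0,-0.2],[0,0,0,-0.24],[0,0,0,-0.262],[0,0,0,-0.262]]' >/dev/null; python3 st.py
python3 -m creep '[[0,0,0,-0.015],[0,0,0,-0.03],[0,0,0,-0.045],[0,0,0,-0.06],[0,0,0,-0.075],[0,0,0,-0.0873],[0,0,0,-0.0873],[0,0,0,-0.0873]]' >/dev/null; python3 st.py
```

```text
t10.97 yaw(deg,ccw+) -14.49 q7 -1.029 Mz -0.016 eff7 0.328 F [-2.   5.7  1.9] w 0.0418 pos [0.5745 0.139  0.0736] M [ 1.094  0.355 -0.016]
t11.63 yaw(deg,ccw+) -9.58 q7 -0.966 Mz -0.113 eff7 0.137 F [-1.7  4.8  0.4] w 0.0417 pos [0.5745 0.139  0.0736] M [ 1.077  0.296 -0.113]
```

```bash
python3 -m creep '[[0,0,0,-0.04],[0,0,0,-0.08],[0,0,0,-0.12],[0,0,0,-0.16],[0,0,0,-0.2],[0,0,0,-0.24],[0,0,0,-0.262],[0,0,0,-0.262]]' >/dev/null; python3 st.py
python3 -m creep '[[0,0,0,-0.015],[0,0,0,-0.03],[0,0,0,-0.045],[0,0,0,-0.06],[0,0,0,-0.075],[0,0,0,-0.0873],[0,0,0,-0.0873],[0,0,0,-0.0873]]' >/dev/null; python3 st.py
```

```text
t12.30 yaw(deg,ccw+) 5.52 q7 -0.772 Mz -0.049 eff7 0.339 F [-2.3  4.9  1.7] w 0.0416 pos [0.5745 0.139  0.0736] M [ 1.077  0.332 -0.049]
t12.97 yaw(deg,ccw+) 10.43 q7 -0.707 Mz -0.135 eff7 0.138 F [-2.9  4.   1.5] w 0.0416 pos [0.5745 0.139  0.0736] M [ 1.032  0.355 -0.135]
```

```bash
python3 -m creep '[[0,0,0,-0.04],[0,0,0,-0.08],[0,0,0,-0.12],[0,0,0,-0.16],[0,0,0,-0.2],[0,0,0,-0.24],[0,0,0,-0.262],[0,0,0,-0.262]]' >/dev/null; python3 st.py
python3 -m creep '[[0,0,0,-0.015],[0,0,0,-0.03],[0,0,0,-0.045],[0,0,0,-0.06],[0,0,0,-0.075],[0,0,0,-0.0873],[0,0,0,-0.0873],[0,0,0,-0.0873]]' >/dev/null; python3 st.py
```

```text
t13.63 yaw(deg,ccw+) 25.53 q7 -0.506 Mz 0.049 eff7 0.350 F [-1.7  4.9  1.3] w 0.0420 pos [0.5745 0.139  0.0736] M [1.054 0.364 0.049]
t14.30 yaw(deg,ccw+) 30.44 q7 -0.440 Mz -0.117 eff7 0.139 F [-2.4  4.3  2.6] w 0.0412 pos [0.5745 0.139  0.0736] M [ 1.035  0.304 -0.117]
```

```bash
python3 -m creep '[[0,0,0,-0.04],[0,0,0,-0.08],[0,0,0,-0.12],[0,0,0,-0.16],[0,0,0,-0.2],[0,0,0,-0.24],[0,0,0,-0.262],[0,0,0,-0.262]]' >/dev/null; python3 st.py
python3 -m creep '[[0,0,0,-0.015],[0,0,0,-0.03],[0,0,0,-0.045],[0,0,0,-0.06],[0,0,0,-0.075],[0,0,0,-0.0873],[0,0,0,-0.0873],[0,0,0,-0.0873]]' >/dev/null; python3 st.py
```

```text
t14.97 yaw(deg,ccw+) 45.50 q7 -0.233 Mz -0.254 eff7 0.657 F [-2.7  5.1  2. ] w 0.0417 pos [0.5745 0.139  0.0736] M [ 1.07   0.449 -0.254]
t15.63 yaw(deg,ccw+) 50.32 q7 -0.165 Mz -0.510 eff7 0.603 F [ 5.7  0.4 -1.1] w 0.0419 pos [0.5756 0.1381 0.0737] M [ 0.098 -1.445 -0.51 ]
```

```bash
python3 -m creep '[[0,0,0,0.03],[0,0,0,0.06],[0,0,0,0.0873],[0,0,0,0.0873],[0,0,0,0.0873],[0,0,0,0.0873],[0,0,0,0.0873],[0,0,0,0.0873]]' >/dev/null; python3 st.py
python3 -m creep '[[0,0,0,0.02],[0,0,0,0.04],[0,0,0,0.06],[0,0,0,0.07],[0,0,0,0.07],[0,0,0,0.07],[0,0,0,0.07],[0,0,0,0.07]]' >/dev/null; python3 st.py
```

```text
t16.30 yaw(deg,ccw+) 45.42 q7 -0.234 Mz 0.097 eff7 -0.097 F [ 5.2 -1.3 -1.6] w 0.0417 pos [0.5755 0.138  0.0737] M [-0.097 -1.473  0.097]
t16.97 yaw(deg,ccw+) 41.40 q7 -0.290 Mz 0.056 eff7 -0.053 F [ 5.5 -0.6  1.7] w 0.0416 pos [0.5754 0.1379 0.0737] M [-0.07  -1.435  0.056]
```

```bash
python3 -m creep '[[0,0.0005,0.0005,-0.02],[0,0.0005,0.0005,-0.04],[0,0.0005,0.0005,-0.06],[0,0.0005,0.0005,-0.07],[0,0.0005,0.0005,-0.07],[0,0.0005,0.0005,-0.07],[0,0.0005,0.0005,-0.07],[0,0.0005,0.0005,-0.07]]' - 40 >/dev/null; python3 st.py
python3 -m creep '[[0,0,0,-0.02],[0,0,0,-0.04],[0,0,0,-0.06],[0,0,0,-0.07],[0,0,0,-0.07],[0,0,0,-0.07],[0,0,0,-0.07],[0,0,0,-0.07]]' >/dev/null; python3 st.py
```

```text
t17.63 yaw(deg,ccw+) 45.39 q7 -0.233 Mz 0.163 eff7 -0.123 F [ 4.8 -2.1  2.1] w 0.0413 pos [0.5755 0.138  0.0736] M [-0.592 -1.285  0.163]
t18.30 yaw(deg,ccw+) 49.38 q7 -0.177 Mz -0.051 eff7 -0.012 F [ 4.9 -2.7  1.2] w 0.0412 pos [0.5756 0.1381 0.0736] M [-0.53  -1.26  -0.051]
```

```bash
python3 -m creep '[[0,0,0,-0.015],[0,0,0,-0.03],[0,0,0,-0.045],[0,0,0,-0.06],[0,0,0,-0.06],[0,0,0,-0.06],[0,0,0,-0.06],[0,0,0,-0.06]]' >/dev/null; python3 st.py
```

```text
t18.97 yaw(deg,ccw+) 52.67 q7 -0.130 Mz -0.950 eff7 1.015 F [ 6.8 -2.6 -0.9] w 0.0416 pos [0.5761 0.1378 0.0736] M [-0.577 -1.726 -0.95 ]
```

The torque is far too steep to come from the stop spring, so something else may be touching. I'll back off and look.

```bash
python3 -m creep '[[0,0,0,0.06],[0,0,0,0.06],[0,0,0,0.06],[0,0,0,0.06],[0,0,0,0.06],[0,0,0,0.06],[0,0,0,0.06],[0,0,0,0.06]]' >/dev/null; python3 st.py
python3 - <<'E'
from h import *
for n in("side","top","wrist"):
    p,d=snapshot(n)
    if n=="side": p=cv2.resize(p[150:330,100:340],None,fx=3,fy=3)
    cv2.imwrite(f"pics/{n}3.png",p[:,:,::-1])
E
python3 st.py
```

```text
t19.63 yaw(deg,ccw+) 49.39 q7 -0.177 Mz 0.032 eff7 -0.047 F [ 6.  -4.   0.8] w 0.0417 pos [0.5761 0.1377 0.0736] M [-0.765 -1.708  0.032]
t19.78 yaw(deg,ccw+) 49.39 q7 -0.177 Mz 0.080 eff7 -0.047 F [ 5.9 -2.5  1.2] w 0.0410 pos [0.576  0.1377 0.0736] M [-0.84  -1.749  0.08 ]
```

View pics/side3.png

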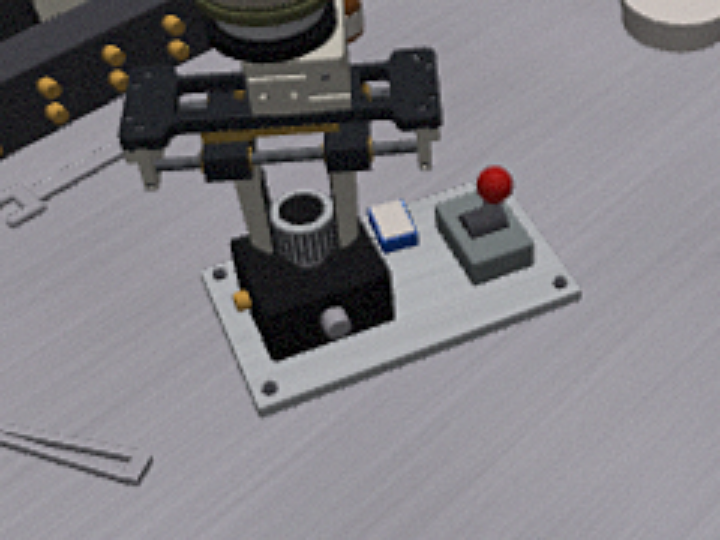

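View pics/wrist3.png

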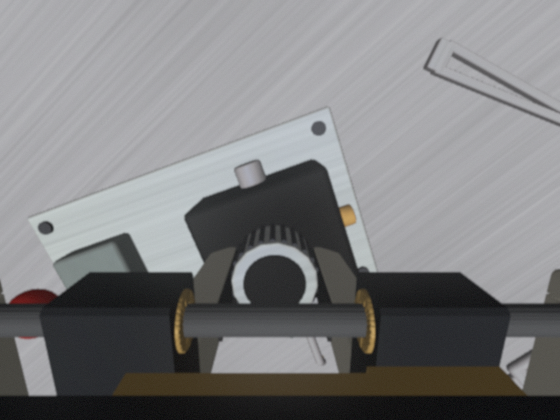

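There's no collision in the side and wrist views: the fingers hold the dial (wrist pixel 275,283) clear of everything. Torque falls back to zero after about 3°, so this is the stop. It's six clicks from where I started, the grip slipped a few degrees at first contact, and the zero now sits at a yaw of about 50°. Next I'll go clockwise one click per call.

```bash
python3 -m creep '[[0,0,0,0.05],[0,0,0,0.1],[0,0,0,0.15],[0,0,0,0.2],[0,0,0,0.262],[0,0,0,0.262],[0,0,0,0.262],[0,0,0,0.262]]' >/dev/null; python3 st.py
python3 -m creep '[[0,0,0,0.03],[0,0,0,0.06],[0,0,0,0.087],[0,0,0,0.087],[0,0,0,0.087],[0,0,0,0.087],[0,0,0,0.087],[0,0,0,0.087]]' >/dev/null; python3 st.py
python3 -m creep '[[0,0,0,0.03],[0,0,0,0.06],[0,0,0,0.087],[0,0,0,0.087],[0,0,0,0.087],[0,0,0,0.087],[0,0,0,0.087],[0,0,0,0.087]]' >/dev/null; python3 st.py
```

```text
t20.45 yaw(deg,ccw+) 34.35 q7 -0.385 Mz -0.168 eff7 0.102 F [ 5.  -4.6  2.1] w 0.0417 pos [0.5756 0.1373 0.0736] M [-1.052 -1.423 -0.168]
t21.12 yaw(deg,ccw+) 29.39 q7 -0.453 Mz 0.065 eff7 -0.046 F [ 4.5 -4.8  2.8] w 0.0413 pos [0.5755 0.1372 0.0736] M [-1.185 -1.304  0.065]
t21.78 yaw(deg,ccw+) 24.40 q7 -0.521 Mz 0.096 eff7 -0.092 F [ 3.3 -5.   4. ] w 0.0416 pos [0.5754 0.1371 0.0736] M [-1.235 -1.132  0.096]
```

```bash
python3 -m creep '[[0,0,0,0.05],[0,0,0,0.1],[0,0,0,0.15],[0,0,0,0.2],[0,0,0,0.243],[0,0,0,0.243],[0,0,0,0.243],[0,0,0,0.243]]' >/dev/null; python3 st.py
python3 -m creep '[[0,0,0,0.06],[0,0,0,0.12],[0,0,0,0.18],[0,0,0,0.24],[0,0,0,0.29],[0,0,0,0.349],[0,0,0,0.349],[0,0,0,0.349]]' >/dev/null; python3 st.py
python3 -m creep '[[0,0,0,0.06],[0,0,0,0.12],[0,0,0,0.18],[0,0,0,0.24],[0,0,0,0.29],[0,0,0,0.349],[0,0,0,0.349],[0,0,0,0.349]]' >/dev/null; python3 st.py
```

```text
t22.45 yaw(deg,ccw+) 10.47 q7 -0.707 Mz 0.040 eff7 -0.015 F [ 3.3 -6.3  5. ] w 0.0417 pos [0.5748 0.137  0.0736] M [-1.379 -0.798  0.04 ]
t23.12 yaw(deg,ccw+) -9.54 q7 -0.966 Mz -0.025 eff7 -0.161 F [ 0.5 -6.4  6.6] w 0.0413 pos [0.5741 0.1369 0.0736] M [-1.399 -0.281 -0.025]
t23.78 yaw(deg,ccw+) -29.52 q7 -1.218 Mz -0.011 eff7 -0.156 F [-2.9 -5.8  7.8] w 0.0416 pos [0.5734 0.1372 0.0735] M [-1.334  0.212 -0.011]
```

```bash
python3 -m creep '[[0,0,0,0.05],[0,0,0,0.1],[0,0,0,0.15],[0,0,0,0.2],[0,0,0,0.262],[0,0,0,0.262],[0,0,0,0.262],[0,0,0,0.262]]' >/dev/null; python3 st.py
python3 -m creep '[[0,0,0,0.03],[0,0,0,0.06],[0,0,0,0.087],[0,0,0,0.087],[0,0,0,0.087],[0,0,0,0.087],[0,0,0,0.087],[0,0,0,0.087]]' >/dev/null; python3 st.py
```

```text
t24.45 yaw(deg,ccw+) -44.52 q7 -1.402 Mz -0.094 eff7 0.119 F [-3.4 -5.9  8.7] w 0.0418 pos [0.5729 0.1375 0.0735] M [-1.065  0.567 -0.094]
t25.12 yaw(deg,ccw+) -49.48 q7 -1.462 Mz -0.048 eff7 -0.008 F [-3.4 -3.9  9.5] w 0.0414 pos [0.5728 0.1376 0.0736] M [-0.971  0.666 -0.048]
```

```bash
python3 -m creep '[[0,0,0,0],[0,0,0,0],[0,0,0,0],[0,0,0,0],[0,0,0,0],[0,0,0,0],[0,0,0,0],[0,0,0,0]]' 0.085 >/dev/null; python3 st.py
python3 -m creep '[[-0.02,0,0,0],[-0.04,0,0,0],[-0.06,0,0,0],[-0.08,0,0,0],[-0.1,0,0,0],[-0.11,0,0,0],[-0.11,0,0,0],[-0.11,0,0,0]]' >/dev/null; python3 st.py
python3 - <<'E'
from h import *
s=bot.get_state();p,d=snapshot("wrist");cv2.imwrite("pics/w4.png",p[:,:,::-1])
h=cv2.cvtColor(p,cv2.COLOR_RGB2HSV)
m=(((h[...,0]<6)|(h[...,0]>174))&(h[...,1]>170)&(h[...,2]>60)).astype('uint8')
k,l,st,c=cv2.connectedComponentsWithStats(m)
for i in range(1,k):
    if st[i,4]>20: print(st[i],c[i],wplane(*c[i],.09,s))
E
```

```text
t25.78 yaw(deg,ccw+) -49.51 q7 -1.463 Mz 0.013 eff7 0.001 F [ 0.6 -0.  -0.2] w 0.0837 pos [0.5751 0.1388 0.0735] M [-0.035  0.025  0.013]
t26.45 yaw(deg,ccw+) -49.53 q7 -1.398 Mz -0.038 eff7 0.038 F [-0.7  0.1 -0.8] w 0.0851 pos [0.5752 0.1387 0.1835] M [ 0.009 -0.053 -0.038]
[311 340  20  17 185] [321.97297297 349.04324324] [0.50568362 0.01835874 0.09      ]
```

View pics/w4.png

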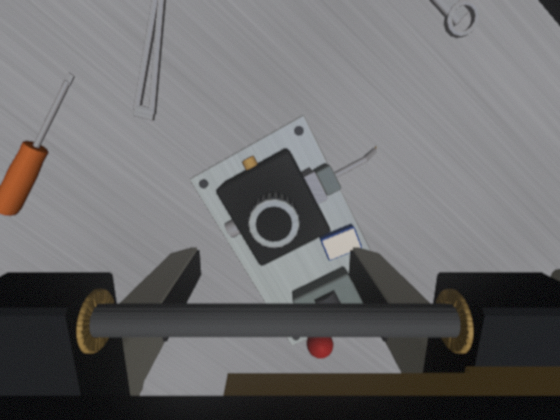

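The dial sits undisturbed at (274,222) and the ball is at (321,347), partly hidden behind the gripper rod. Next is the lever.

```bash
cat > go.py <<'E'
import sys
from h import *
s=bot.get_state();M=R.from_rotvec(s["tool_rot"]).as_matrix()
yaw=-.366;c=np.array([.5548,.0866]);ex=np.array([np.cos(yaw),np.sin(yaw)]);ey=np.array([-ex[1],ex[0]])
lx,ly,z=map(float,sys.argv[1:4]); w=np.r_[c+lx*ex+ly*ey,z]
print("world",w,"shift",np.round(M.T@(w-s["ee_pos"]),4))
y=np.arctan2(M[1,1],M[0,1]); print("turn to ey", y-(np.pi/2+yaw))
d=s["ee_pos"][:2]-c; print("local now",d@ex,d@ey)
E
python3 go.py -0.075 -0.075 0.18
```

```text
world [0.45792628 0.04340877 0.18      ] shift [ 0.0029 -0.0035  0.1506]
turn to ey -2.069214513895965
local now 7.656989009737355e-05 0.05561824417876413
```

```bash
python3 -m creep '[[0,0,0.03,-0.12],[0,0,0.06,-0.24],[0,0,0.09,-0.36],[0,0,0.12,-0.48],[0,0,0.14,-0.6],[0,-0.003,0.15,-0.72],[0,-0.0035,0.1506,-0.84],[0,-0.0035,0.1506,-0.96]]' 0 20 >/dev/null; python3 st.py
python3 -m creep '[[0,0,0,-0.12],[0,0,0,-0.24],[0,0,0,-0.36],[0,0,0,-0.48],[0,0,0,-0.6],[0,0,0,-0.72],[0,0,0,-0.84],[0,0,0,-0.96]]' >/dev/null; python3 st.py
python3 -m creep '[[0,0,0,-0.1],[0,0,0,-0.149],[0,0,0,-0.149],[0,0,0,-0.149],[0,0,0,-0.149],[0,0,0,-0.149],[0,0,0,-0.149],[0,0,0,-0.149]]' >/dev/null; python3 st.py; python3 go.py -0.075 -0.075 0.078
```

```text
t27.17 yaw(deg,ccw+) 5.79 q7 -0.506 Mz -0.009 eff7 -1.908 F [0.4 0.7 0.7] w 0.0361 pos [0.4569 0.0429 0.1825] M [-0.079 -0.161 -0.009]
t27.83 yaw(deg,ccw+) 60.84 q7 0.267 Mz 0.030 eff7 -1.902 F [-0.2 -0.6 -0.2] w 0.0005 pos [0.4576 0.0437 0.1824] M [-0.002 -0.177  0.03 ]
t28.50 yaw(deg,ccw+) 69.01 q7 0.382 Mz -0.005 eff7 -0.012 F [ 0.6 -0.5 -0.3] w 0.0007 pos [0.4584 0.0438 0.1836] M [ 0.048 -0.168 -0.005]
world [0.45792628 0.04340877 0.078     ] shift [ 0.1056 -0.0005 -0.0003]
turn to ey -0.00037893017774792703
local now -0.07472148408237851 -0.07449313241173057
```

```bash
python3 -m creep '[[0.02,0,0,0],[0.04,0,0,0],[0.06,0,0,0],[0.08,0,0,0],[0.095,0,0,0],[0.105,0,0,0],[0.105,0,0,0],[0.105,0,0,0]]' >/dev/null; python3 st.py
python3 - <<'E'
from h import *
for n in("side","top"):
    p,d=snapshot(n)
    p=cv2.resize(p[150:330,100:340] if n=="side" else p[130:270,190:370],None,fx=3,fy=3)
    cv2.imwrite(f"pics/{n}5.png",p[:,:,::-1])
E
```

```text
t29.17 yaw(deg,ccw+) 69.05 q7 0.124 Mz -0.006 eff7 -0.176 F [-0.4 -0.3 -0.8] w 0.0005 pos [0.4582 0.044  0.0785] M [-0.015 -0.135 -0.006]
```

View pics/side5.png

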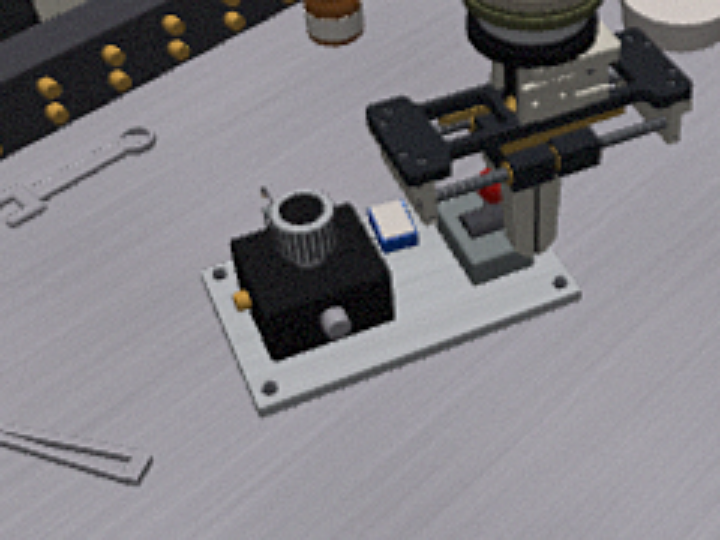

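The shut fingers stand on the robot side of the ball, lined up with it and clear of the block. Pushing away now.

```bash
python3 -m creep '[[0,0,0.008,0],[0,0,0.016,0],[0,0,0.024,0],[0,0,0.032,0],[0,0,0.04,0],[0,0,0.047,0],[0,0,0.054,0],[0,0,0.06,0]]' >/dev/null; python3 st.py;python3 go.py -0.075 -0.075 0.078 | tail -1
python3 -m creep '[[0,0,0.002,0],[0,0,0.004,0],[0,0,0.006,0],[0,0,0.008,0],[0,0,0.01,0],[0,0,0.012,0],[0,0,0.012,0],[0,0,0.012,0]]' >/dev/null; python3 st.py;python3 go.py -0.075 -0.075 0.078 | tail -1
```

```text
t29.93 yaw(deg,ccw+) 69.00 q7 0.256 Mz 0.043 eff7 -0.196 F [-1.3  0.8  1.4] w 0.0001 pos [0.5151 0.0218 0.0785] M [0.123 0.105 0.043]
local now -0.01387556212825162 -0.07467311404484359
t30.60 yaw(deg,ccw+) 69.02 q7 0.278 Mz 0.001 eff7 0.024 F [-0.2 -0.  -0.6] w 0.0003 pos [0.5258 0.0179 0.0786] M [ 0.01  -0.15   0.001]
local now -0.0024962215990380204 -0.07457042891305936
```

```bash
python3 -m creep '[[0,0,0.001,0],[0,0,0.002,0],[0,0,0.003,0],[0,0,0.004,0],[0,0,0.005,0],[0,0,0.005,0],[0,0,0.005,0],[0,0,0.005,0]]' >/dev/null; python3 st.py;python3 go.py -0.075 -0.075 0.078 | tail -1
python3 - <<'E'
from h import *
for n in("side","top"):
    p,d=snapshot(n)
    p=cv2.resize(p[150:330,100:340] if n=="side" else p[130:270,190:370],None,fx=3,fy=3)
    cv2.imwrite(f"pics/{n}6.png",p[:,:,::-1])
E
```

```text
t31.27 yaw(deg,ccw+) 69.02 q7 0.288 Mz 0.040 eff7 0.001 F [-1.2 -0.4 -1.4] w 0.0004 pos [0.5304 0.0161 0.0786] M [ 0.072 -0.048  0.04 ]
local now 0.002447979463242568 -0.07457430984852287
```

View pics/side6.png

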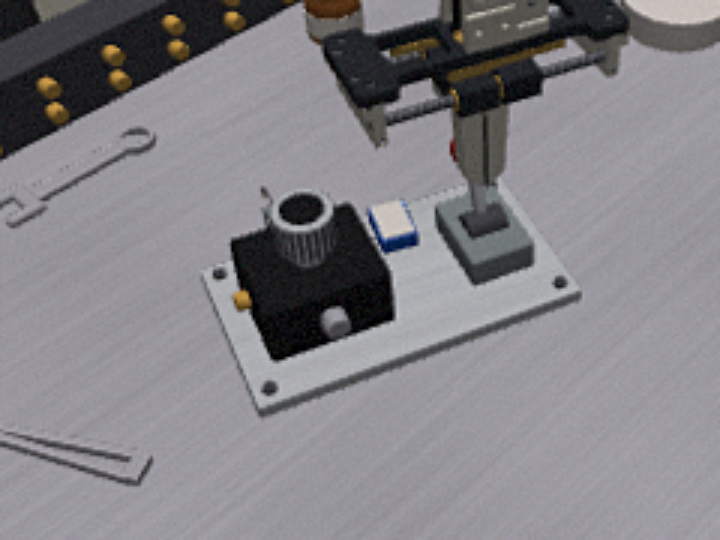

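View pics/top6.png

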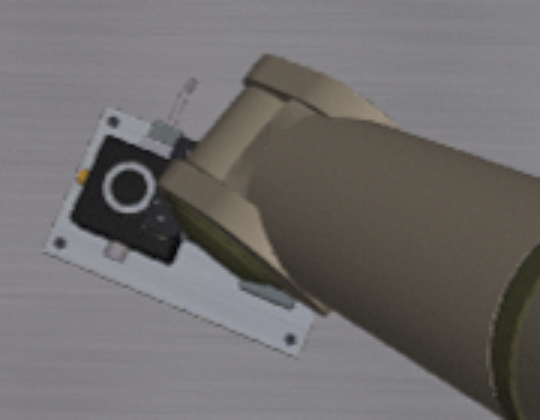

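The lever is moving over: the ball shows just beyond the fingers at (455,150). I'll go on in small steps until I feel the end.

```bash
python3 -m creep '[[0,0,0.001,0],[0,0,0.002,0],[0,0,0.003,0],[0,0,0.004,0],[0,0,0.005,0],[0,0,0.005,0],[0,0,0.005,0],[0,0,0.005,0]]' >/dev/null; python3 st.py
python3 -m creep '[[0,0,0.001,0],[0,0,0.002,0],[0,0,0.003,0],[0,0,0.003,0],[0,0,0.003,0],[0,0,0.003,0],[0,0,0.003,0],[0,0,0.003,0]]' >/dev/null; python3 st.py;python3 go.py -0.075 -0.075 0.078 | tail -1
```

```text
t32.03 yaw(deg,ccw+) 69.04 q7 0.297 Mz 0.024 eff7 -0.008 F [-5.4  2.9 -0.7] w 0.0001 pos [0.5343 0.0145 0.0784] M [0.576 0.962 0.024]
t32.70 yaw(deg,ccw+) 69.11 q7 0.303 Mz 0.007 eff7 -0.021 F [-12.5   5.4   5. ] w 0.0004 pos [0.5346 0.0143 0.0783] M [1.276 2.679 0.007]
local now 0.006968109396608449 -0.07471351350586422
```

The end stop is felt (force up to about 14 N with no more travel). I'll retreat and check.

```bash
python3 -m creep '[[0,0,-0.02,0],[0,0,-0.04,0],[0,0,-0.06,0],[0,0,-0.08,0],[-0.02,0,-0.08,0],[-0.05,0,-0.08,0],[-0.09,0,-0.08,0],[-0.12,0,-0.08,0]]' >/dev/null; python3 st.py
python3 -m creep '[[0,-0.03,0,0],[0,-0.07,0,0],[0,-0.11,0,0],[0,-0.15,0,0],[0,-0.19,0,0],[0,-0.19,0,0],[0,-0.19,0,0],[0,-0.19,0,0]]' >/dev/null; python3 st.py
python3 - <<'E'
from h import *
rs=[]
for n in("side","top"):
    p,d=snapshot(n);h=cv2.cvtColor(p,cv2.COLOR_RGB2HSV)
    m=(((h[...,0]<6)|(h[...,0]>174))&(h[...,1]>170)&(h[...,2]>90)).astype('uint8')
    k,l,s,c=cv2.connectedComponentsWithStats(m);i=1+np.argmax(s[1:,4]);print(s[i],c[i],plane(n,*c[i],.087));rs.append(ray(n,*c[i]))
    cv2.imwrite(f"pics/{n}7.png",p[:,:,::-1])
B=tri(rs);print(B);yaw=-.366;d=B[:2]-[.5548,.0866];print("local x",d@[np.cos(yaw),np.sin(yaw)])
E
```

```text
t33.37 yaw(deg,ccw+) 69.09 q7 0.424 Mz -0.041 eff7 -0.835 F [ 0.3 -0.1  0. ] w 0.0001 pos [0.4637 0.0425 0.2011] M [-0.019 -0.198 -0.041]
t34.03 yaw(deg,ccw+) 68.96 q7 0.829 Mz -0.032 eff7 0.060 F [ 0.5 -0.1  0.3] w 0.0003 pos [ 0.3959 -0.1356  0.199 ] M [ 0.071 -0.171 -0.032]
[250 194  10   8  61] [254.6557377  197.14754098] [0.55674498 0.00292949 0.087     ]
[284 198   9  10  66] [287.8030303  202.53030303] [0.55515255 0.00525451 0.087     ]
[0.55466144 0.00515514 0.08958931]
local x 0.029018364281727535
```

View pics/side7.png

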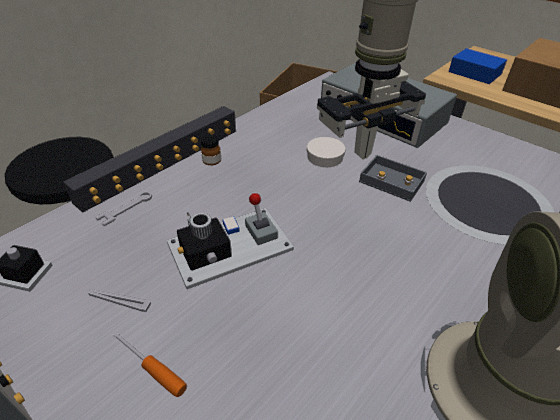

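View pics/top7.png

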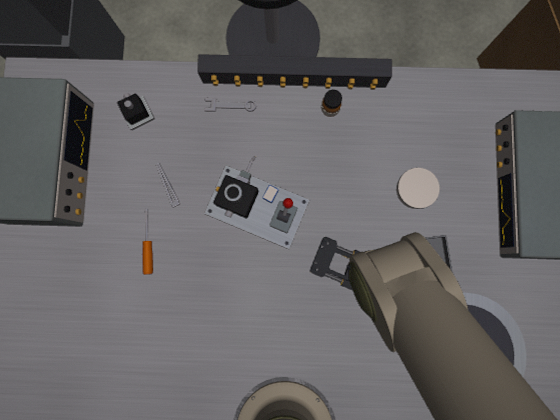

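The ball, at (288,203) in the top view and (255,197) in the side view, now stands at local x = +29 mm, which is fully locked. The bystanders are where they were. I'll hand the job in.

```bash
python3 -c "
from workcell import bot
print(bot.close_job())"
```

```text
the job is handed in; nothing more can be done
None
```

The job is handed in at about 34 s of the 70 s allowed. The dial was set five clicks up from its stop and the lock lever is fully over. No verdict came back.

**Dial:** I turned it anticlockwise six clicks to the stop. I then turned it clockwise five clicks: the torque read near zero at the expected yaw at clicks 2 to 5, and I found click 1 from readings on either side. The torque crossed zero again at the fifth click, and I let go there. The setting was only felt, since no camera reading can confirm it.

**Lever:** I pushed it until the force rose to about 14 N with no more travel. Triangulated from two cameras afterwards, the ball is at +29 mm, which is the locked end.

**Bystanders:** In the last pictures nothing loose looked moved, though the arm hid part of the tray from above. The robot was clear of everything.

**What disagreed:**
- **Force at the stop:** the stop was not touched as gently as asked. The first touch reached about 0.5 N m with the grip slipping about 4°, and a second check at a 40 N grip peaked near 0.95 N m.
- **Stop stiffness:** that 0.95 N m came within about 3° of turn, far stiffer than the stated 3 N m/rad. I backed off at once. By angle the strain was about 0.06 rad, well under the 0.21 rad limit, but I had no direct reading to confirm it.
- **Lever start angle:** the ball first triangulated at about -19 mm instead of the expected -29 mm. It made no difference to the push.

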